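# Feed the sandwich tray under the grill guard with the push stick

### The job

Take the wooden push stick and use it to push the tray of open sandwiches along the landing shelf and in under the red guard bar of the countertop grill, until you feel it squarely home against the rear stop, and hold it pressed firmly there for a moment; push gently, and keep your hand off the tray and the grill. Then bring the stick out, stand it back upright on the counter clear of the grill, and leave the other things on the counter as they are.

Things in the scene. Friction and masses are not known exactly. Their poses are not given: they have to be found in the camera images.
- stick_grip (a point): Centre of the handle bar of the loose beech push stick, 300 mm long, 0.16 kg. x points along it to the head, y across, z up. Bar 18 mm wide, 20 mm high, level; grasp it across from above, in the middle. Head and tail foot reach 32 mm below this point, so standing on the counter it is 32 mm up with 22 mm free under the bar. Tail end 150 mm behind this point.
- push_face (a point): Middle of the stick's flat push face, 150 mm ahead (+x) of stick_grip and 11 mm lower; the face is square to the stick, 56 mm wide and 42 mm high (its lower edge 21 mm below this point). Axes as stick_grip. A seating push of about 10 N is right for the tray; over 25 N is too rough.
- tray: Loose shallow aluminium tray with two open sandwiches fixed to it, 0.35 to 0.7 kg. 165 mm along its x, 240 mm along y, walls 25 mm high, 4 mm thick. Origin at the centre of its underside. It starts on the landing shelf, x roughly along the feed direction (up to 7 degrees askew, 10 mm to one side). It drags with a few newtons, more along the guides. Keep the hand off it.
- tray_rear (a point): Middle of the outer face of the tray's rear wall, the one to push on: 82.5 mm behind (-x) the tray's origin, 12.5 mm above its underside. Axes as the tray's.
- grill: Fixed steel countertop grill. Origin on the counter under the middle of the mouth; +x = feed direction (into the grill), y across, z up. Landing shelf and deck are one level plate, top 50 mm up, 300 mm wide, from x = -275 to +260 mm. Hood 340 mm wide, x = 10 to 260 mm, top 194 mm up, knobs out to x = -6 mm; open sides with guard rods. Keep the hand off it.
- guard (a point): Middle of the red guard bar across the top of the mouth, right above the grill's origin, 114 mm above the counter; bar 8 mm thick, so 60 mm is free between plate and bar. Axes as the grill's.
- guides (a point): Point on the deck midway between the two rigid side guides where they begin, at the mouth (grill x = 0). The guides are 16 mm high and 246 mm apart (3 mm play each side of the tray) from here 235 mm inwards; flared lead-ins come 60 mm out towards the shelf, where they stand 278 mm apart. Axes as the grill's.
- stop_bracket: Fixed bracket of the rear stop, inside the grill under the hood; origin on the deck, 244 mm inside the mouth, axes as the grill's. It carries a red stop bar, 200 mm wide, 26 mm high, on screw-out buffers: the bar's front face lies 19 to 49 mm before (-x of) this origin, set differently each time and not reported: find it by feel. The bar is rigid.
- oil_bottle: Green glass oil bottle, loose, 72 mm across, 270 mm tall; origin under its centre. Leave alone.
- pepper_mill: Dark wooden pepper mill, loose, 54 mm across, 170 mm tall; origin under its centre. Leave alone.
- ramekin: White ramekin of capers, loose, 76 mm across, 42 mm tall; origin under its centre. Leave alone.

How it is judged:
On the way, in this order (a step that is already met when the one before it is completed fails the run):
1. pushed by the stick, the tray's front passes under the guard bar (x of tray in the frame of grill between -0.06 and 0.12 m and contact force between stick and tray above 0.3 N), for 0.04 s.
2. the stick presses the tray home against the rear stop with at least 5 N (contact force between stick and tray above 5 N and contact force between tray and stop_bracket above 5 N), for 0.2 s.
At the end, for the whole second after the job is handed in: The tray, pressed home against the rear stop on the way, still lies flat and still in the grill, its origin at least 109 mm inside the mouth and square within 1.7 degrees; the stick stands upright, level and still on the counter, touching neither grill nor tray (x of tray in the frame of grill above 0.109 m and angle between the x axis of tray and the x axis of grill, either way round below 0.03 rad and angle between tray's own z axis and vertical below 0.03 rad and linear speed of each of tray, stick below 0.01 m/s and height (world z) of stick_grip below 0.042 m and angle between stick_grip's own z axis and vertical below 0.15 rad and contact force between stick and grill below 0.1 N and contact force between stick and tray below 0.1 N).
It fails at once if the stick presses on the tray with more than 25 N (contact force between stick and tray above 25 N).
It fails at once if the tray is driven against the rear stop with more than 25 N (contact force between tray and stop_bracket above 25 N).
It fails at once if the hand or arm touches the tray (contact force between any of the fingers, the arm and tray above 0.5 N).
It fails at once if the hand or arm touches the grill (contact force between any of the fingers, the arm and grill above 1 N).
It fails at once if a bystander is shifted by more than 20 mm or tipped (distance of any of oil_bottle, pepper_mill, ramekin from where it was at the start of the episode above 0.02 m or angle between any of oil_bottle, pepper_mill, ramekin's own z axis and vertical above 0.3 rad).
It also fails if it takes over 72 s, if anything falls off the work surface, if the arm or the gripper's body presses on something with over 40 N, if the wrist force passes 120 N, or if a joint passes its speed limit or range.

### The arm

A 6-joint arm with a two-finger parallel gripper is mounted at the origin on the work surface. World frame = base frame: x ahead of the robot, y to its left, z up, the work surface at z = 0. Lengths are in m, angles in rad, forces in N, time in s.
With the tool pointing down it reaches from about 0.375 to 0.9 m from the base axis. Payload 3.1 kg.
Tool frame: the origin (TCP) lies midway between the tips of the shut fingers; the grasp point (between the pads) lies 19 mm behind it; z points along the fingers, y is the line along which they close (so a half turn about z gives the same grasp; the last joint's range is limited). The gripper opens to 87 mm and grips with 3 to 60 N. Pads are 19 mm wide; open, the fingers measure 117 mm over their backs; the gripper's body (75 mm by 190 mm) begins 51 mm behind the grasp point.
Start: joints at [-1.319, 0.527, 1.433, -0, 1.181, -0.178], TCP at [0.261, -0.568, 0.223] pointing down, gripper open.
Joint ranges: [-3.08, 3.08], [-0.75, 2.2], [0.22, 2.44], [-1.43, 4.57], [0, 2.65], [-2.85, 2.85]. Speed limits (rad/s): [2.79, 2.79, 3.14, 3.14, 3.14, 3.14].

### API

Orientations are given as a rotation vector (axis times angle).
In Python, from workcell import bot, imaging, workorder gives the robot as it stands.
- The arm moves only by the tool play_rows, never from a script. Its argument "motion" is one flat list of numbers, 7 for each row, row after row: the shift along the tool's x, y, z in cm, then the turn, a rotation vector about the tool's x, y, z in rad, then the closure in counts, from 0 (fully open) to 255 (shut). A call has 1 to 10 rows; each row is the pose to reach, as a shift and turn from the pose commanded when the call began, along the tool's axes at that moment; what a row does not reach only later rows make up. A row lasts 1/10 s, in which the tool goes at most 50 mm and 8.59 degrees, less where a joint would pass 70% of its speed; a pose out of reach is approached as far as the arm can. A call with a gripper value outside its range is refused whole. The fingers move at their own pace and stop on an object; "newtons" is the grip in N (left out, the last holds). Time passes only in rows, so rows that repeat a pose let the fingers close. It gives the time, the measured TCP pose, the force, the opening and the grip force at its end, in the units of the state.
- bot.sense(): the state, without advancing time (a new reading comes with each control period).
- imaging.read_camera(name): name is "scene" or "top" or "wrist"; returns the picture (420x560x3 uint8, blue, green, red); there is no depth.
- imaging.camera_params(name): a dict with "fovy" (degrees; the focal length in pixels is half the picture's height over the tangent of half this angle, whatever the lens; pixels are square), "cx", "cy" (the principal point, pixels), "rvec" (rotation vector, rad) and "tvec" (3), from world to camera coordinates, as OpenCV has them. Camera axes: x right, y down, z forward; pixel columns grow to the right and rows downward; lengths in m; the calibration is good to about 2 mm. A picture is of the moment at which its call begins: read the wrist's pose just before it. camera_params takes no time and is no camera call; for the wrist camera it gives the pose at the moment of the call.
- workorder.finish_job(): hands the job in; it is judged then, once.
The state is a dict: "t": time; "joints": joint angles; "qvel": joint speeds; "effort": joint torques, N m; "tool_pos": TCP position; "ee_rot": TCP orientation; "ft_force": force on the tool from outside, world axes, zero at the start; "ft_torque": the same for the moment, N m; "grip_width": finger opening in m; "grasp_force": force on a finger pad.
Only numpy, scipy, OpenCV 4.12 (cv2) and the standard library are available. Lean on these libraries where they do the work, as an engineer would, in place of code of your own. Each camera call takes 0.05 s, during which the arm holds its last target. There are 200 camera calls.

## Working session

There is one attempt and no reset: what is moved stays moved. The work goes in short steps, Python scripts to look and compute and a tool call to move; the robot and the scene stay as the last step left them, time stands still between calls to the robot, and variables do not carry over. Pictures are saved under pics/ and viewed, at most 10 in all, crops included, and the job is handed in when it is done.

Besides the shell and the picture viewer there is one more tool, called by a JSON object that holds its "fn" and its "kwargs". play_rows: Moves the arm, as the interface text tells. Its arguments: {"type":"object","properties":{"motion":{"type":"array"},"newtons":{"type":"number"}},"required":["motion"]}

```bash
mkdir -p pics; ls; python3 - <<'E'
from workcell import bot, imaging
import cv2
s=bot.sense(); print({k:s[k] for k in('t','tool_pos','ee_rot','ft_force','grip_width')})
for n in('scene','top'):
    p=imaging.camera_params(n); print(n,p); cv2.imwrite(f'pics/{n}0.png',imaging.read_camera(n))
E
```

```text
pics
{'t': 0.0, 'tool_pos': array([ 0.26083061, -0.56716926,  0.22155092]), 'ee_rot': array([-3.06687700e+00, -6.70975659e-01,  1.37107259e-04]), 'ft_force': array([0.86712568, 0.34999764, 0.33142949]), 'grip_width': 0.0872400590395365}
scene {'fovy': 49.978758587558985, 'cx': 278.0715782657708, 'cy': 210.59829021609025, 'rvec': array([ 1.28872035, -2.64939987,  0.50191487]), 'tvec': array([0.37068766, 0.47165622, 1.08243767])}
top {'fovy': 44.907875229443384, 'cx': 287.37749298788265, 'cy': 210.17498855666918, 'rvec': array([ 2.13920723, -2.13437541,  0.19216228]), 'tvec': array([-0.0187915 ,  0.60784047,  1.45444114])}
```

View pics/top0.png

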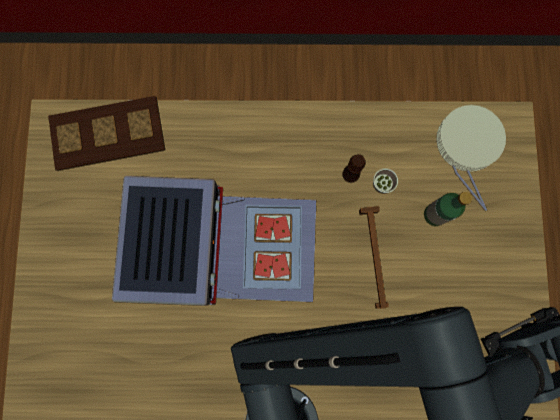

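View pics/scene0.png

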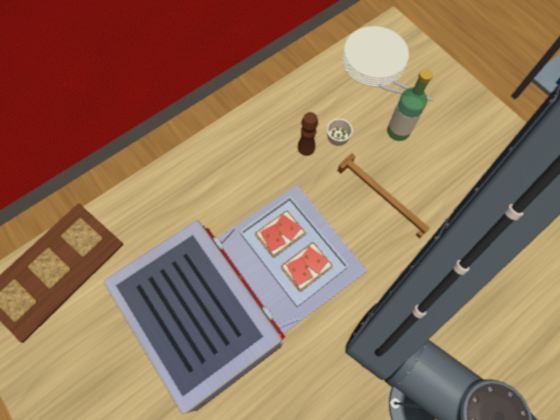

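The top view shows the feed direction to the left (world +y). The stick's head is at about px (370,210) and its tail at (381,306). The tray is at (273,248), the red bar at (218,245), and the mill, ramekin and bottle are beyond the head. Next I measure these.

```bash
cat > h.py <<'E'
import numpy as np, cv2
from workcell import bot, imaging, workorder
from scipy.spatial.transform import Rotation as R
def cast(p,uv,z,h=420):
    Rm=R.from_rotvec(p['rvec']).as_matrix(); f=h/2/np.tan(np.radians(p['fovy'])/2)
    uv=np.atleast_2d(np.asarray(uv,float))
    d=np.c_[(uv[:,0]-p['cx'])/f,(uv[:,1]-p['cy'])/f,np.ones(len(uv))]@Rm
    o=-Rm.T@p['tvec']; return o+d*((z-o[2])/d[:,2])[:,None]
def comps(m,amin=30):
    n,l,s,c=cv2.connectedComponentsWithStats(m.astype(np.uint8)*255)
    return [(s[i],c[i],l==i) for i in range(1,n) if s[i][4]>=amin]
def rect(mask):
    ys,xs=np.nonzero(mask); return cv2.minAreaRect(np.c_[xs,ys].astype(np.float32))
E
python3 - <<'E'
from h import *
np.set_printoptions(precision=4,suppress=True)
for n in('top','scene'):
    im=cv2.imread(f'pics/{n}0.png'); p=imaging.camera_params(n); hsv=cv2.cvtColor(im,cv2.COLOR_BGR2HSV)
    H,S,V=[hsv[...,i].astype(int) for i in range(3)]
    red=((H<6)|(H>174))&(S>150)&(V>90)
    print(n,'RED')
    for s,c,m in comps(red,40):
        if s[4]>5000: continue
        print(s,c,cast(p,cv2.boxPoints(rect(m)),0.118)[:,:2].tolist() if s[4]<1500 else '')
    # stick: sample colours
    pts={'top':[(370,211),(376,255),(381,304)],'scene':[(347,163),(385,197),(423,232)]}[n]
    print([hsv[v,u].tolist() for u,v in pts], 'table',hsv[330 if n=='top' else 100,340 if n=='top' else 250])
    st=(H<17)&(S>110)&(V>60)&(V<190)
    for s,c,m in comps(st,150):
        if 'top'==n and 355<c[0]<395 and 200<c[1]<310 or n=='scene' and 330<c[0]<440 and 150<c[1]<240: 
            print('stick',s,c,rect(m)); print(cast(p,c,0.04), cast(p,cv2.boxPoints(rect(m)),0.042))
    # plate/tray bluish
    bl=(H>100)&(H<135)&(S>25)&(V>90)
    for s,c,m in comps(bl,200): print('blue',s,c,cast(p,cv2.boxPoints(rect(m)),0.05)[:,:2].tolist())
p=imaging.camera_params('top')
print('px',cast(p,[(315,199),(314,301)],0.05),cast(p,[(247,206),(302,206),(301,289),(245,290)],0.075),cast(p,[(353,179),(385,181),(434,217)],0))
im=cv2.imread('pics/top0.png'); cv2.imwrite('pics/crop.png',cv2.resize(im[165:325,200:410],None,fx=3.7,fy=3.7,interpolation=cv2.INTER_CUBIC))
E
```

```text
top RED
[256 217  34  23 535] [272.2206 227.1888] [[0.5766976313769839, 0.0717863651035367], [0.5769725859643609, -0.02142131621284507], [0.5144982337773674, -0.021478365429717934], [0.5142638994196109, 0.07104334081032099]]
[255 254  35  23 529] [270.8526 265.0151] [[0.4722134583345354, 0.07333089571009374], [0.47242703880525716, -0.021516783254666015], [0.41147753193929815, -0.021572440040431202], [0.4113038246766554, 0.07258574127329015]]
[[13, 154, 93], [13, 166, 89], [13, 154, 86]] table [77 71 25]
stick [361 206  28 103 665] [375.8872 253.215 ] ((374.4464111328125, 257.4224853515625), (101.93331146240234, 18.384950637817383), 84.6990737915039)
[[ 0.4819 -0.2788  0.04  ]] [[ 0.6183 -0.2365  0.042 ]
 [ 0.6236 -0.2915  0.042 ]
 [ 0.3252 -0.3101  0.042 ]
 [ 0.3203 -0.2569  0.042 ]]
blue [ 113  177  100  127 3197] [168.0003 242.2446] [[0.3454076902350299, 0.4844310190438337], [0.7162066586766269, 0.4821320274720472], [0.6989249595488256, 0.20727267416822914], [0.32893861865952606, 0.22090759999640078]]
blue [ 217  197   99  105 7254] [264.9762 250.0571] [[0.3528154256436779, 0.18655
[... 1607 characters left out ...]
[ 224  196  141  136 6831] [292.6971 266.4452] [[0.6320802145621297, 0.1744962733298721], [0.6375505258618595, -0.10516064523956237], [0.34508252825992314, -0.08282677819872808], [0.35451713035953614, 0.1770959927619209]]
blue [  115   234   163   177 12683] [194.9566 320.0604] [[0.7075116306324305, 0.47937193364082265], [0.709806971195001, 0.18530686807540522], [0.34247461565140713, 0.19639763917659636], [0.35969288314555947, 0.4653093295630034]]
px [[ 0.6423 -0.0997  0.05  ]
 [ 0.3429 -0.0945  0.05  ]] [[ 0.6159  0.1007  0.075 ]
 [ 0.6164 -0.0599  0.075 ]
 [ 0.3766 -0.0563  0.075 ]
 [ 0.3736  0.1028  0.075 ]] [[ 0.7156 -0.2215  0.    ]
 [ 0.7096 -0.3208  0.    ]
 [ 0.5969 -0.468   0.    ]]
```

View pics/crop.png

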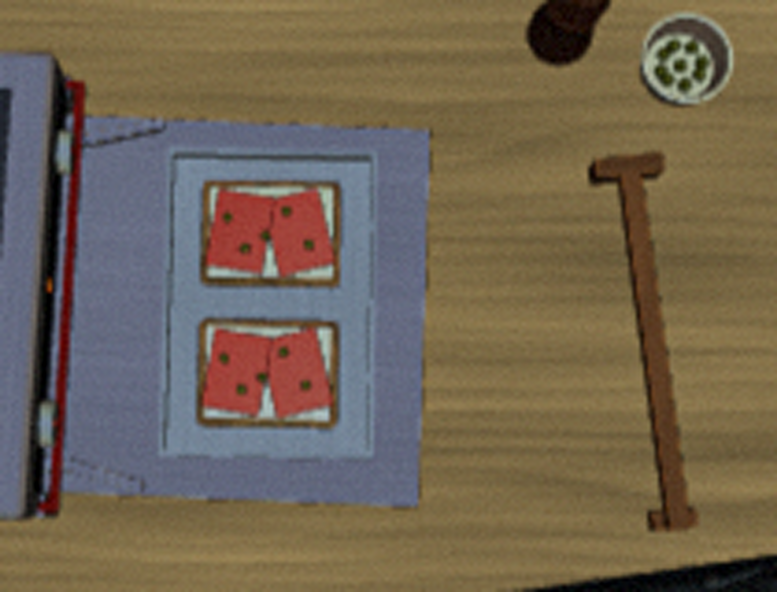

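The crop shows the stick's head at the far end (crop px 627,167) and the tray about square on the shelf. I'll fit the stick axis and the grill direction, then start.

```bash
python3 - <<'E'
from h import *
np.set_printoptions(precision=4,suppress=True)
p=imaging.camera_params('top'); im=cv2.imread('pics/top0.png'); hsv=cv2.cvtColor(im,cv2.COLOR_BGR2HSV)
H,S,V=[hsv[...,i].astype(int) for i in range(3)]
st=(H<17)&(S>110)&(V>60)&(V<190)
m=max((c for c in comps(st,150) if 355<c[1][0]<395 and 200<c[1][1]<310),key=lambda c:c[0][4])[2]
rows=range(222,296); mid=np.array([(np.nonzero(m[r])[0].mean(),r) for r in rows])
W=cast(p,mid,0.04); k=np.polyfit(W[:,0],W[:,1],1)
ys=np.nonzero(m)[0]; xh=cast(p,[(370,ys.min()-.5),(382,ys.max()+.5)],.042)
print('stick y=',k,'ends',xh, 'yaw',np.arctan(k[0]))
# red guard line, top view
red=((H<8)|(H>172))&(S>110)&(V>50)
pts=[]
for r in range(190,302):
    c=np.nonzero(red[r,205:228])[0]
    if len(c): pts.append((205+c.mean(),r))
W=cast(p,pts,.116); kk=np.polyfit(W[:,0],W[:,1],1); print('guard n',len(pts),kk,'x range',W[[0,-1]])
# shelf near edge: strongest gradient per row around u=315
g=cv2.cvtColor(im,cv2.COLOR_BGR2LAB).astype(float)[...,2]
e=[(308+np.argmax(abs(np.diff(cv2.GaussianBlur(g[r:r+1],(5,1),0)[0,308:324])))+.5,r) for r in range(204,297)]
W=cast(p,e,.05); print('shelf edge',np.polyfit(W[:,0],W[:,1],1))
for u0 in (230,300):
  print('sides',[cast(p,[(u,c)],.05)[0,:2] for u in(230,240,305,311) for c in (190+np.argmax(abs(np.diff(g[190:208,u])))+.5,292+np.argmax(abs(np.diff(g[292:308,u])))+.5)]); break
E
```

```text
stick y= [ 0.1132 -0.3332] ends [[ 0.6245 -0.2648  0.042 ]
 [ 0.3218 -0.2917  0.042 ]] yaw 0.11270752610976055
guard n 112 [-0.0389  0.1975] x range [[0.6547 0.1726 0.116 ]
 [0.343  0.1886 0.116 ]]
shelf edge [-0.0398 -0.0764]
sides [array([0.6521, 0.1536]), array([0.3497, 0.1474]), array([0.6491, 0.1238]), array([0.3497, 0.1186]), array([ 0.6406, -0.0699]), array([ 0.3415, -0.0686]), array([ 0.6407, -0.0878]), array([ 0.3415, -0.0859])]
```

{"fn": "play_rows", "kwargs": {"motion": [4,-2.2,0.8,0,0,0.04,0,8,-4.4,1.6,0,0,0.08,0,12,-6.6,2.4,0,0,0.12,0,16,-8.8,3.2,0,0,0.16,0,20,-11,4,0,0,0.2,0,24,-13.2,4.8,0,0,0.24,0,28,-15.4,5.6,0,0,0.28,0,31.3,-17.3,6.3,0,0,0.318,0,31.3,-17.3,6.3,0,0,0.318,0,31.3,-17.3,6.3,0,0,0.318,0], "newtons": 20}}

```text
t: 1.1
tool_pos: [0.4733, -0.2791, 0.1591]
ee_rot: [-3.136, -0.182, 0.002]
ft_force: [0.3, -0.3, 0.3]
grip_width: 0.0874
grasp_force: 0.0
```

```bash
python3 - <<'E'
from h import *
np.set_printoptions(precision=4,suppress=True)
s=bot.sense(); print(s['t'],s['tool_pos'],R.from_rotvec(s['ee_rot']).as_matrix()[:,0],s['ft_force'])
p=imaging.camera_params('wrist'); cv2.imwrite('pics/w1.png',imaging.read_camera('wrist'))
for z in(0,.042):
  print(cast(p,[(140,210),(280,210),(420,210)],z)[:,:2])
E
```

```text
1.1 [ 0.4733 -0.2791  0.1591] [ 0.9933  0.1154 -0.0009] [ 0.2542 -0.3389  0.3387]
[[ 0.441  -0.1421]
 [ 0.4575 -0.2823]
 [ 0.4739 -0.4224]]
[[ 0.4552 -0.1586]
 [ 0.4695 -0.2805]
 [ 0.4838 -0.4024]]
```

View pics/w1.png

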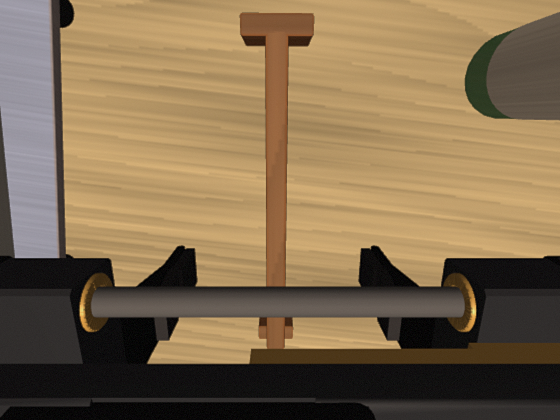

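The stick lies centred between the fingers (bar at u≈277, head front edge at v≈13), and the bar is parallel to tool x.

```bash
python3 - <<'E'
from h import *
p=imaging.camera_params('wrist'); s=bot.sense(); M=R.from_rotvec(s['ee_rot']).as_matrix()
print((cast(p,[(241,13),(277,13),(313,13),(277,40),(276,280)],.042)-s['tool_pos'])@M)
E
```

```text
[[ 0.149381   -0.02861447  0.11734566]
 [ 0.14940975 -0.00168744  0.11735373]
 [ 0.1494385   0.02524129  0.11736181]
 [ 0.13112557 -0.0016756   0.11736163]
 [-0.07207766 -0.00247927  0.11744906]]
```

{"fn": "play_rows", "kwargs": {"motion": [0,-0.2,4,0,0,0,0,0,-0.2,8,0,0,0,0,0,-0.2,11,0,0,0,0,0,-0.2,13,0,0,0,0,0,-0.2,14.3,0,0,0,0,0,-0.2,14.3,0,0,0,0,0,-0.2,14.3,0,0,0,255,0,-0.2,14.3,0,0,0,255,0,-0.2,14.3,0,0,0,255,0,-0.2,14.3,0,0,0,255], "newtons": 25}}

```text
t: 2.15
tool_pos: [0.4734, -0.2783, 0.0175]
ee_rot: [3.135, 0.177, 0.002]
ft_force: [-0.6, -0.1, -0.9]
grip_width: 0.063
grasp_force: 0.0
```

{"fn": "play_rows", "kwargs": {"motion": [0,0,0,0,0,0,255,0,0,0,0,0,0,255,0,0,0,0,0,0,255,0,0,0,0,0,0,255]}}

```text
t: 2.55
tool_pos: [0.4729, -0.2779, 0.0165]
ee_rot: [-3.137, -0.177, 0.0]
ft_force: [1.0, -0.4, 0.4]
grip_width: 0.0305
grasp_force: 0.0
```

{"fn": "play_rows", "kwargs": {"motion": [0,0,0,0,0,0,255,0,0,0,0,0,0,255,0,0,0,0,0,0,255,0,0,0,0,0,0,255,0,0,0,0,0,0,255,0,0,0,0,0,0,255]}}

```text
t: 3.15
tool_pos: [0.4729, -0.2779, 0.0165]
ee_rot: [-3.136, -0.177, 0.0]
ft_force: [-0.6, -0.6, -1.2]
grip_width: 0.0178
grasp_force: 25.0
```

{"fn": "play_rows", "kwargs": {"motion": [0,0,-1,0,0,0,255,0,0,-4,0,0,0,255,0,0,-8,0,0,0,255,0,0,-11.3,0,0,0,255,0,0,-11.3,0,0,0,255]}}

```text
t: 3.65
tool_pos: [0.4755, -0.2801, 0.1345]
ee_rot: [3.129, 0.177, 0.012]
ft_force: [0.3, -0.0, -1.7]
grip_width: 0.018
grasp_force: 25.0
```

{"fn": "play_rows", "kwargs": {"motion": [0.2,-0.4,0,0,0,-0.14,255,0.4,-0.8,0,0,0,-0.28,255,0.6,-1.2,0,0,0,-0.42,255,0.8,-1.6,0,0,0,-0.56,255,1,-2,0,0,0,-0.7,255,1.2,-2.4,0,0,0,-0.84,255,1.4,-2.8,0,0,0,-0.98,255,1.5,-3.4,0,0,0,-1.12,255,1.6,-3.8,0,0,0,-1.26,255,1.7,-4.1,0,0,0,-1.4,255]}}

```text
t: 4.65
tool_pos: [0.4843, -0.2344, 0.1286]
ee_rot: [-2.277, -2.161, 0.001]
ft_force: [0.2, 0.1, -2.2]
grip_width: 0.0179
grasp_force: 25.0
```

{"fn": "play_rows", "kwargs": {"motion": [0,0,0,0,0,-0.019,255,0,0,0,0,0,-0.019,255,0,0,0,0,0,-0.019,255]}}

```text
t: 4.95
tool_pos: [0.485, -0.2354, 0.1293]
ee_rot: [-2.266, -2.175, 0.0]
ft_force: [0.7, 1.1, -1.4]
grip_width: 0.0176
grasp_force: 25.0
```

```bash
python3 - <<'E'
from h import *
np.set_printoptions(precision=4,suppress=True)
s=bot.sense(); M=R.from_rotvec(s['ee_rot']).as_matrix(); print(s['t'],s['tool_pos'],M[:,0],s['ft_force'])
p=imaging.camera_params('wrist'); im=imaging.read_camera('wrist'); cv2.imwrite('pics/w2.png',im)
f=cast(p,[(277,13)],0.05); 
# express pixels at z=.075 (tray rim) for several points
print(cast(p,[(100,50),(280,50),(460,50)],.075)[:,:2])
E
```

```text
4.95 [ 0.485  -0.2354  0.1293] [0.0411 0.9992 0.0003] [ 0.6521  1.1066 -1.4351]
[[ 0.3835 -0.1162]
 [ 0.4908 -0.1205]
 [ 0.598  -0.1248]]
```

View pics/w2.png

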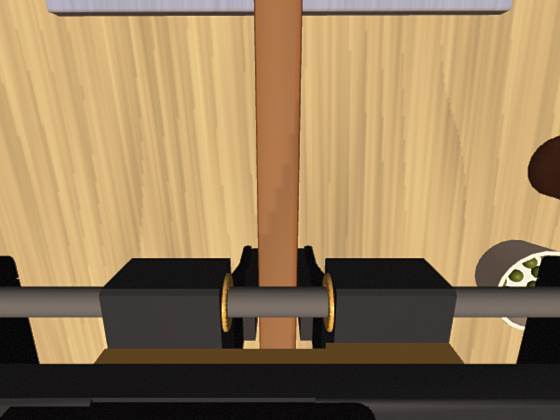

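The shelf edge is level at v≈13 and centred (u 48–510), so the stick is square and centred on the grill. I lower it and approach.

{"fn": "play_rows", "kwargs": {"motion": [0,0,2,0,0,0,255,0,0,4,0,0,0,255,0,0,5.7,0,0,0,255,0,0,5.7,0,0,0,255,0,0,5.7,0,0,0,255,0.5,0,5.7,0,0,0,255,1,0,5.7,0,0,0,255,1.4,0,5.7,0,0,0,255,1.8,0,5.7,0,0,0,255]}}

```text
t: 5.9
tool_pos: [0.4861, -0.2169, 0.0731]
ee_rot: [2.264, 2.177, 0.0]
ft_force: [1.0, 0.2, -1.0]
grip_width: 0.018
grasp_force: 25.0
```

{"fn": "play_rows", "kwargs": {"motion": [0.3,0,0,0,0,0,255,0.6,0,0,0,0,0,255,0.9,0,0,0,0,0,255,1.2,0,0,0,0,0,255,1.5,0,0,0,0,0,255,1.8,0,0,0,0,0,255,2.1,0,0,0,0,0,255,2.4,0,0,0,0,0,255]}}

```text
t: 6.7
tool_pos: [0.487, -0.1935, 0.0726]
ee_rot: [2.264, 2.177, -0.0]
ft_force: [-1.6, -3.6, -1.3]
grip_width: 0.0178
grasp_force: 25.0
```

```bash
python3 - <<'E'
from h import *
cv2.imwrite('pics/s2.png',imaging.read_camera('scene')[140:400,150:500])
E
```

```text
(no output)
```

View pics/s2.png

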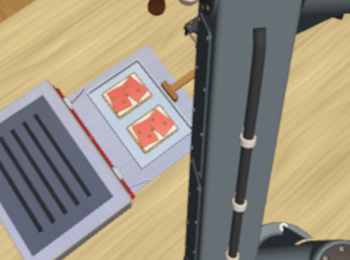

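The head is against the tray's rear wall near its middle, with about 3.5 N of drag. Pushing on.

{"fn": "play_rows", "kwargs": {"motion": [0.6,0,0,0,0,0,255,1.2,0,0,0,0,0,255,1.8,0,0,0,0,0,255,2.4,0,0,0,0,0,255,3,0,0,0,0,0,255,3.6,0,0,0,0,0,255,4.2,0,0,0,0,0,255,4.8,0,0,0,0,0,255,5.4,0,0,0,0,0,255,6,0,0,0,0,0,255]}}

```text
t: 7.75
tool_pos: [0.4888, -0.1337, 0.0726]
ee_rot: [2.261, 2.18, -0.003]
ft_force: [-1.1, -1.3, -0.7]
grip_width: 0.0178
grasp_force: 25.1
```

{"fn": "play_rows", "kwargs": {"motion": [0.6,0,0,0,0,0,255,1.2,0,0,0,0,0,255,1.8,0,0,0,0,0,255,2.4,0,0,0,0,0,255,3,0,0,0,0,0,255,3.6,0,0,0,0,0,255,4.2,0,0,0,0,0,255,4.8,0,0,0,0,0,255,5.4,0,0,0,0,0,255,6,0,0,0,0,0,255]}}

```text
t: 8.75
tool_pos: [0.4914, -0.0729, 0.0725]
ee_rot: [-2.264, -2.178, 0.0]
ft_force: [-0.6, -3.5, -1.8]
grip_width: 0.018
grasp_force: 25.0
```

```bash
python3 - <<'E'
from h import *
im=imaging.read_camera('top'); cv2.imwrite('pics/t3.png',cv2.resize(im[165:325,180:410],None,fx=3.2,fy=3.2,interpolation=cv2.INTER_CUBIC))
E
```

```text
(no output)
```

View pics/t3.png

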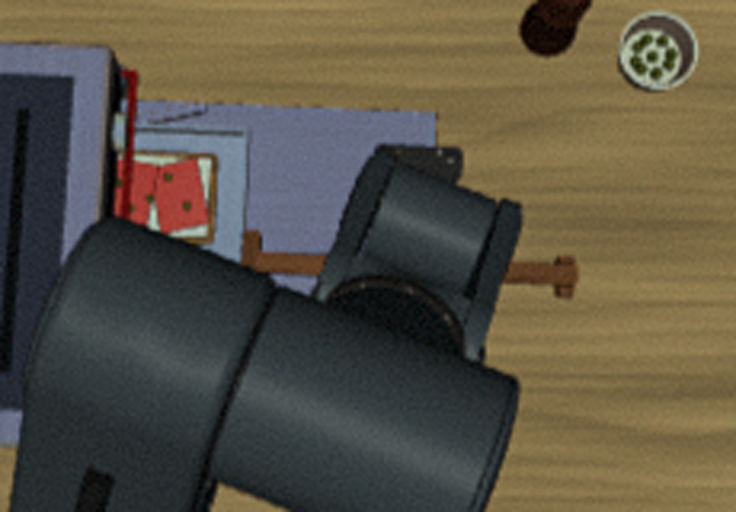

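The tray is under the guard bar and inside the lead-ins, square, with the stick centred.

{"fn": "play_rows", "kwargs": {"motion": [0.6,0,0,0,0,0,255,1.2,0,0,0,0,0,255,1.8,0,0,0,0,0,255,2.4,0,0,0,0,0,255,3,0,0,0,0,0,255,3.6,0,0,0,0,0,255,4.2,0,0,0,0,0,255,4.8,0,0,0,0,0,255,5.4,0,0,0,0,0,255,6,0,0,0,0,0,255]}}

```text
t: 9.8
tool_pos: [0.4937, -0.013, 0.0725]
ee_rot: [-2.264, -2.177, 0.0]
ft_force: [-0.8, -3.9, -1.2]
grip_width: 0.0179
grasp_force: 25.0
```

{"fn": "play_rows", "kwargs": {"motion": [0.5,0,0,0,0,0,255,1,0,0,0,0,0,255,1.5,0,0,0,0,0,255,2,0,0,0,0,0,255,2.5,0,0,0,0,0,255,3,0,0,0,0,0,255,3.5,0,0,0,0,0,255,4,0,0,0,0,0,255,4.5,0,0,0,0,0,255,5,0,0,0,0,0,255]}}

```text
t: 10.8
tool_pos: [0.4956, 0.0369, 0.0725]
ee_rot: [-2.264, -2.178, 0.001]
ft_force: [-2.2, -4.5, -1.3]
grip_width: 0.0179
grasp_force: 25.0
```

{"fn": "play_rows", "kwargs": {"motion": [0.15,0,0,0,0,0,255,0.3,0,0,0,0,0,255,0.45,0,0,0,0,0,255,0.6,0,0,0,0,0,255,0.75,0,0,0,0,0,255,0.9,0,0,0,0,0,255,1.05,0,0,0,0,0,255]}}

```text
t: 11.5
tool_pos: [0.4962, 0.047, 0.0725]
ee_rot: [-2.264, -2.178, 0.0]
ft_force: [-1.6, -3.8, -1.9]
grip_width: 0.0177
grasp_force: 25.0
```

{"fn": "play_rows", "kwargs": {"motion": [0.08,0,0,0,0,0,255,0.16,0,0,0,0,0,255,0.24,0,0,0,0,0,255,0.32,0,0,0,0,0,255]}}

```text
t: 11.9
tool_pos: [0.4963, 0.0502, 0.0726]
ee_rot: [-2.264, -2.178, 0.0]
ft_force: [-1.8, -4.4, -1.1]
grip_width: 0.0179
grasp_force: 25.0
```

{"fn": "play_rows", "kwargs": {"motion": [0.08,0,0,0,0,0,255,0.16,0,0,0,0,0,255,0.24,0,0,0,0,0,255,0.32,0,0,0,0,0,255]}}

```text
t: 12.3
tool_pos: [0.4965, 0.0534, 0.0725]
ee_rot: [-2.264, -2.178, 0.0]
ft_force: [-1.8, -4.7, -0.9]
grip_width: 0.0177
grasp_force: 25.0
```

{"fn": "play_rows", "kwargs": {"motion": [0.06,0,0,0,0,0,255,0.12,0,0,0,0,0,255,0.18,0,0,0,0,0,255]}}

```text
t: 12.6
tool_pos: [0.4965, 0.0552, 0.0725]
ee_rot: [-2.264, -2.178, 0.0]
ft_force: [-2.4, -4.3, -1.1]
grip_width: 0.0177
grasp_force: 25.0
```

{"fn": "play_rows", "kwargs": {"motion": [0.06,0,0,0,0,0,255,0.12,0,0,0,0,0,255,0.18,0,0,0,0,0,255]}}

```text
t: 12.9
tool_pos: [0.4966, 0.057, 0.0726]
ee_rot: [-2.264, -2.178, 0.0]
ft_force: [-1.6, -4.4, -1.6]
grip_width: 0.018
grasp_force: 25.0
```

{"fn": "play_rows", "kwargs": {"motion": [0.06,0,0,0,0,0,255,0.12,0,0,0,0,0,255,0.18,0,0,0,0,0,255]}}

```text
t: 13.2
tool_pos: [0.4967, 0.0588, 0.0725]
ee_rot: [-2.264, -2.178, 0.0]
ft_force: [-1.5, -4.7, -1.2]
grip_width: 0.0181
grasp_force: 25.0
```

{"fn": "play_rows", "kwargs": {"motion": [0.05,0,0,0,0,0,255,0.1,0,0,0,0,0,255,0.15,0,0,0,0,0,255,0.2,0,0,0,0,0,255]}}

```text
t: 13.6
tool_pos: [0.4968, 0.0608, 0.0725]
ee_rot: [-2.264, -2.178, 0.0]
ft_force: [-1.3, -3.8, -1.1]
grip_width: 0.0179
grasp_force: 25.0
```

{"fn": "play_rows", "kwargs": {"motion": [0.05,0,0,0,0,0,255,0.1,0,0,0,0,0,255,0.15,0,0,0,0,0,255,0.2,0,0,0,0,0,255]}}

```text
t: 14.0
tool_pos: [0.4968, 0.0628, 0.0725]
ee_rot: [-2.264, -2.178, 0.0]
ft_force: [-2.4, -4.5, -1.0]
grip_width: 0.0176
grasp_force: 25.0
```

{"fn": "play_rows", "kwargs": {"motion": [0.05,0,0,0,0,0,255,0.1,0,0,0,0,0,255,0.15,0,0,0,0,0,255,0.2,0,0,0,0,0,255]}}

```text
t: 14.4
tool_pos: [0.4969, 0.0648, 0.0725]
ee_rot: [-2.264, -2.178, 0.0]
ft_force: [-3.3, -4.8, -0.4]
grip_width: 0.0175
grasp_force: 25.0
```

{"fn": "play_rows", "kwargs": {"motion": [0.05,0,0,0,0,0,255,0.1,0,0,0,0,0,255,0.15,0,0,0,0,0,255,0.2,0,0,0,0,0,255]}}

```text
t: 14.8
tool_pos: [0.497, 0.0668, 0.0725]
ee_rot: [-2.264, -2.178, 0.0]
ft_force: [-1.5, -4.0, -1.7]
grip_width: 0.0176
grasp_force: 25.0
```

{"fn": "play_rows", "kwargs": {"motion": [0.05,0,0,0,0,0,255,0.1,0,0,0,0,0,255,0.15,0,0,0,0,0,255,0.2,0,0,0,0,0,255]}}

```text
t: 15.2
tool_pos: [0.4971, 0.0688, 0.0725]
ee_rot: [-2.264, -2.178, 0.0]
ft_force: [-2.9, -3.5, -0.6]
grip_width: 0.0178
grasp_force: 25.0
```

{"fn": "play_rows", "kwargs": {"motion": [0.05,0,0,0,0,0,255,0.1,0,0,0,0,0,255,0.15,0,0,0,0,0,255,0.2,0,0,0,0,0,255]}}

```text
t: 15.6
tool_pos: [0.4972, 0.0708, 0.0726]
ee_rot: [2.264, 2.178, 0.0]
ft_force: [-2.2, -5.1, -1.2]
grip_width: 0.0176
grasp_force: 25.0
```

{"fn": "play_rows", "kwargs": {"motion": [0.05,0,0,0,0,0,255,0.1,0,0,0,0,0,255,0.15,0,0,0,0,0,255,0.2,0,0,0,0,0,255]}}

```text
t: 16.0
tool_pos: [0.4972, 0.0728, 0.0725]
ee_rot: [-2.264, -2.178, 0.0]
ft_force: [-1.5, -4.2, -1.7]
grip_width: 0.0178
grasp_force: 25.0
```

{"fn": "play_rows", "kwargs": {"motion": [0.05,0,0,0,0,0,255,0.1,0,0,0,0,0,255,0.15,0,0,0,0,0,255,0.2,0,0,0,0,0,255]}}

```text
t: 16.4
tool_pos: [0.4973, 0.0748, 0.0725]
ee_rot: [-2.264, -2.178, 0.0]
ft_force: [-1.9, -4.7, -1.5]
grip_width: 0.0182
grasp_force: 25.0
```

{"fn": "play_rows", "kwargs": {"motion": [0.05,0,0,0,0,0,255,0.1,0,0,0,0,0,255,0.15,0,0,0,0,0,255,0.2,0,0,0,0,0,255]}}

```text
t: 16.8
tool_pos: [0.4974, 0.0768, 0.0725]
ee_rot: [-2.264, -2.178, 0.0]
ft_force: [-1.8, -4.0, -1.0]
grip_width: 0.0178
grasp_force: 25.0
```

{"fn": "play_rows", "kwargs": {"motion": [0.05,0,0,0,0,0,255,0.1,0,0,0,0,0,255,0.15,0,0,0,0,0,255,0.2,0,0,0,0,0,255]}}

```text
t: 17.2
tool_pos: [0.4975, 0.0788, 0.0725]
ee_rot: [-2.264, -2.178, 0.0]
ft_force: [-2.7, -5.5, -1.4]
grip_width: 0.0177
grasp_force: 25.0
```

{"fn": "play_rows", "kwargs": {"motion": [0.05,0,0,0,0,0,255,0.1,0,0,0,0,0,255,0.15,0,0,0,0,0,255,0.2,0,0,0,0,0,255]}}

```text
t: 17.6
tool_pos: [0.4976, 0.0808, 0.0726]
ee_rot: [-2.264, -2.178, -0.0]
ft_force: [-2.6, -4.8, -1.2]
grip_width: 0.0177
grasp_force: 25.0
```

{"fn": "play_rows", "kwargs": {"motion": [0.05,0,0,0,0,0,255,0.1,0,0,0,0,0,255,0.15,0,0,0,0,0,255,0.2,0,0,0,0,0,255]}}

```text
t: 18.0
tool_pos: [0.4976, 0.0828, 0.0725]
ee_rot: [-2.264, -2.178, 0.0]
ft_force: [-1.8, -4.6, -2.3]
grip_width: 0.0183
grasp_force: 25.0
```

{"fn": "play_rows", "kwargs": {"motion": [0.05,0,0,0,0,0,255,0.1,0,0,0,0,0,255,0.15,0,0,0,0,0,255,0.2,0,0,0,0,0,255]}}

```text
t: 18.4
tool_pos: [0.4977, 0.0848, 0.0725]
ee_rot: [-2.264, -2.178, 0.0]
ft_force: [-2.5, -4.6, -1.6]
grip_width: 0.0179
grasp_force: 25.0
```

{"fn": "play_rows", "kwargs": {"motion": [0.05,0,0,0,0,0,255,0.1,0,0,0,0,0,255,0.15,0,0,0,0,0,255,0.2,0,0,0,0,0,255]}}

```text
t: 18.8
tool_pos: [0.4978, 0.0868, 0.0725]
ee_rot: [-2.264, -2.178, 0.0]
ft_force: [-1.9, -3.8, -1.2]
grip_width: 0.0181
grasp_force: 25.0
```

{"fn": "play_rows", "kwargs": {"motion": [0.05,0,0,0,0,0,255,0.1,0,0,0,0,0,255,0.15,0,0,0,0,0,255,0.2,0,0,0,0,0,255]}}

```text
t: 19.2
tool_pos: [0.4978, 0.0888, 0.0725]
ee_rot: [-2.264, -2.178, 0.0]
ft_force: [-2.6, -3.5, -1.4]
grip_width: 0.0177
grasp_force: 25.0
```

{"fn": "play_rows", "kwargs": {"motion": [0.05,0,0,0,0,0,255,0.1,0,0,0,0,0,255,0.15,0,0,0,0,0,255,0.2,0,0,0,0,0,255]}}

```text
t: 19.6
tool_pos: [0.4979, 0.0895, 0.0726]
ee_rot: [2.262, 2.178, -0.003]
ft_force: [-2.9, -10.9, 0.8]
grip_width: 0.0179
grasp_force: 25.0
```

Contact with the stop: about 11 N total, against 4.5 N of drag. I press slightly more and hold.

{"fn": "play_rows", "kwargs": {"motion": [0.03,0,0,0,0,0,255,0.06,0,0,0,0,0,255,0.06,0,0,0,0,0,255,0.06,0,0,0,0,0,255]}}

```text
t: 20.0
tool_pos: [0.4978, 0.0896, 0.0727]
ee_rot: [2.262, 2.178, -0.004]
ft_force: [-2.2, -12.6, 0.2]
grip_width: 0.0178
grasp_force: 25.0
```

{"fn": "play_rows", "kwargs": {"motion": [0.03,0,0,0,0,0,255,0.06,0,0,0,0,0,255,0.06,0,0,0,0,0,255,0.06,0,0,0,0,0,255,0.06,0,0,0,0,0,255,0.06,0,0,0,0,0,255]}}

```text
t: 20.6
tool_pos: [0.4978, 0.0896, 0.0727]
ee_rot: [2.261, 2.178, -0.005]
ft_force: [-4.1, -14.6, 1.3]
grip_width: 0.0179
grasp_force: 25.0
```

Held at about 14.6 N on the stick, roughly 10 N of it on the stop. Withdrawing straight back.

{"fn": "play_rows", "kwargs": {"motion": [-0.3,0,0,0,0,0,255,-1,0,0,0,0,0,255,-3,0,0,0,0,0,255,-6,0,0,0,0,0,255,-9,0,0,0,0,0,255,-12,0,0,0,0,0,255,-15,0,0,0,0,0,255,-18,0,0,0,0,0,255,-21,0,0,0,0,0,255,-24,0,0,0,0,0,255]}}

```text
t: 21.6
tool_pos: [0.4897, -0.1492, 0.0727]
ee_rot: [2.264, 2.175, 0.003]
ft_force: [1.9, -0.0, -1.4]
grip_width: 0.0176
grasp_force: 25.0
```

{"fn": "play_rows", "kwargs": {"motion": [-3,0,0,0,0,0,255,-6,0,0,0,0,0,255,-9,0,0,0,0,0,255,-12,0,0,0,0,0,255,-14,0,0,0,0,0,255,-14,0,0,0,0,0,255,-14,0,0,0,0,0,255]}}

```text
t: 22.3
tool_pos: [0.483, -0.2871, 0.0724]
ee_rot: [-2.265, -2.176, -0.001]
ft_force: [0.6, -0.2, -1.3]
grip_width: 0.0178
grasp_force: 25.0
```

```bash
python3 - <<'E'
from h import *
im=imaging.read_camera('top'); im2=imaging.read_camera('scene')
a=cv2.resize(im[150:330,100:460],None,fx=2,fy=2); b=cv2.resize(im2[120:400,100:500],None,fx=.8,fy=.8)
c=np.zeros((a.shape[0]+b.shape[0],720,3),np.uint8); c[:a.shape[0]]=a; c[a.shape[0]:,:b.shape[1]]=b
cv2.imwrite('pics/t4.png',c); print(c.shape)
E
```

```text
(584, 720, 3)
```

View pics/t4.png

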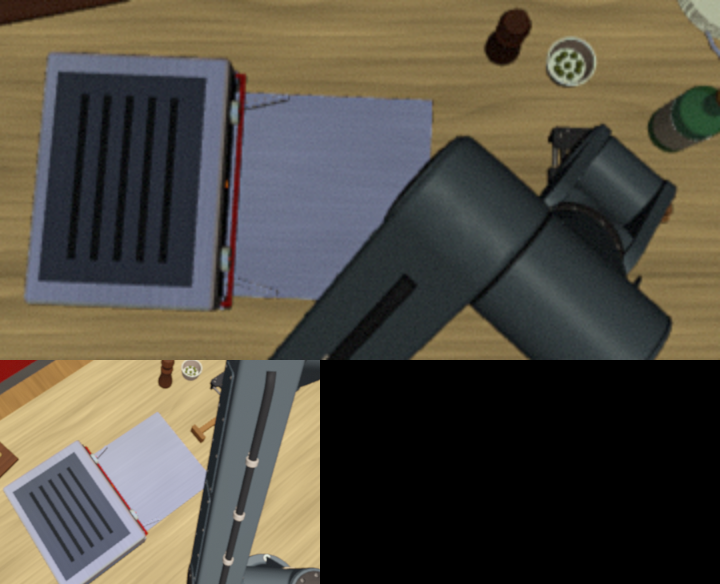

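The tray stayed in the grill, the stick is clear of the shelf, and the bystanders are untouched. Standing the stick down.

{"fn": "play_rows", "kwargs": {"motion": [0,0,1.5,0,0,0,255,0,0,3,0,0,0,255,0,0,4.2,0,0,0,255,0,0,4.8,0,0,0,255,0,0,5.1,0,0,0,255,0,0,5.3,0,0,0,255,0,0,5.45,0,0,0,255,0,0,5.55,0,0,0,255,0,0,5.55,0,0,0,255]}}

```text
t: 23.3
tool_pos: [0.4833, -0.2879, 0.0173]
ee_rot: [2.264, 2.177, 0.0]
ft_force: [0.3, -0.3, -1.4]
grip_width: 0.0178
grasp_force: 25.0
```

{"fn": "play_rows", "kwargs": {"motion": [0,0,0.05,0,0,0,255,0,0,0.1,0,0,0,255,0,0,0.1,0,0,0,255]}}

```text
t: 23.6
tool_pos: [0.4833, -0.288, 0.0165]
ee_rot: [2.264, 2.177, 0.0]
ft_force: [-0.2, 0.8, 1.8]
grip_width: 0.0173
grasp_force: 25.0
```

{"fn": "play_rows", "kwargs": {"motion": [0,0,0,0,0,0,0,0,0,0,0,0,0,0,0,0,0,0,0,0,0,0,0,0,0,0,0,0,0,0,0,0,0,0,0,0,0,0,0,0,0,0,0,0,0,0,0,0,0,0,0,0,0,0,0,0]}}

```text
t: 24.4
tool_pos: [0.4832, -0.2878, 0.016]
ee_rot: [-2.264, -2.178, -0.0]
ft_force: [-0.1, 0.3, -0.3]
grip_width: 0.0737
grasp_force: 0.0
```

{"fn": "play_rows", "kwargs": {"motion": [0,0,-1,0,0,0,0,0,0,-3,0,0,0,0,0,0,-6,0,0,0,0,0,0,-10,0,0,0,0,0,0,-14,0,0,0,0,0,0,-18,0,0,0,0,0,0,-18,0,0,0,0,0,0,-18,0,0,0,0]}}

```text
t: 25.2
tool_pos: [0.4835, -0.288, 0.1977]
ee_rot: [2.262, 2.176, 0.0]
ft_force: [-0.4, 0.3, -0.7]
grip_width: 0.0869
grasp_force: 0.0
```

```bash
python3 - <<'E'
from h import *
cv2.imwrite('pics/w5.png',imaging.read_camera('wrist'))
p=imaging.camera_params('wrist'); s=bot.sense(); print(s['t'],s['ft_force'])
E
```

```text
25.25 [-0.24143867  0.6337619   0.51840503]
```

View pics/w5.png

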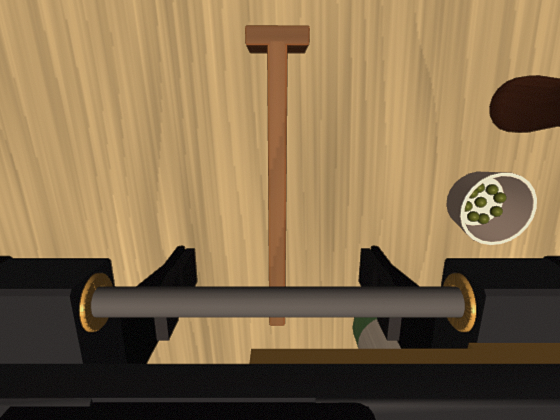

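The stick stands level and upright, clear of the grill (head at (277,38)), and the ramekin and mill are in place.

```bash
python3 -c "
from workcell import workorder
print(workorder.finish_job())"
```

```text
the job is handed in; nothing more can be done
None
```

I pushed the tray home against the rear stop and held it there with about 15 N on the stick (roughly 10 N on the stop), then stood the stick upright on the counter clear of the grill and handed the job in at about 25 s; no verdict came back.

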